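# Short spin in the microcentrifuge

## Task

The tubes are loaded in the microcentrifuge: give them a short spin. Switch it on by pressing the raised half of the black rocker fully down, then push the open lid fully shut, then press the round short-spin key (the machine spins only while it is held) and finish while still holding that key fully down with the fingertips. Do not press the oblong start key or the two small setting keys, do not press the short-spin key before the lid is shut, and leave everything else on the bench where it stands: nothing is to be picked up.

Things in the scene. Friction and masses are not known exactly. Their poses are not given: they have to be found in the camera images.
- centrifuge: White personal microcentrifuge, 260 deep (x) x 220 wide (y) x 106 mm high without lid, fixed. Origin: centre of underside, z up; its front faces its own -x (towards the robot), its left is +y. The grey console face (middle at -95, 0, 91.5 mm) slopes down 10 deg to the front; on it from left to right: display and two small keys, oblong start key, round spin key, black rocker. Lid behind.
- rocker (a joint): Mains rocker, rad: 0 = off (near half, towards the front, stands up), 0.4 = on (near half fully down). It stays where it is left; pushing the near half down takes about 2 to 4 N.
- rocker_press (a point): On the rocker's top face, middle of the near half, 12 mm to the front of its pivot. The rocker is black, 34 mm long (front to back) x 22 mm wide; this point goes down about 5 mm between off and on, and at on the near end still stands about 7 mm above the console face. It moves with the rocker.
- lid (a joint): Lid hinge, rad: 0 = shut, grows as it opens. Starts open at 0.95 to 1.2. Stiff hinge: stays where it is left, and stays shut; about 2 N at the front bar closes it.
- lid_hinge (a point): Middle of the lid's hinge line, along the back of the centrifuge at (121, 0, 106) mm in its frame. The point's frame turns with the lid: y along the hinge, -x from the hinge to the lid's free front edge (170 mm away), z out of the lid's outer face (14 mm above the hinge line).
- lid_push (a point): On the outer (upper when shut) face of the lid, middle of the grey front bar (34 mm x 180 mm), 153 mm from the hinge line. Same axes as lid_hinge. The lid is a grey frame 170 x 180 x 14 mm with a clear window; open, its outer face looks up and away from the front, and it closes towards the front and down.
- spin_key (a joint): Short-spin key, m: 0 = up, 0.005 = fully down. Springs back when let go; 2 N starts it moving, 5 N holds it fully down.
- spin_key_top (a point): Centre of the top of the short-spin key: the round white key, 25 mm across, standing 10 mm above the console face, between the oblong key and the rocker (50 mm from the rocker's middle, 42 mm from the oblong key's middle). z is the key's axis, out of the console.
- start_key (a joint): Start key (not to be used), m: 0 = up, 0.005 = fully down; springs back.
- start_key_top (a point): Centre of the top of the start key: oblong, white, 24 mm x 36 mm (y), stands 10 mm above the face.
- set_a (a joint): Small round setting key, 14 mm (not to be used), the one nearer the oblong key; m, 0.005 = down.
- set_b (a joint): Small round setting key, 14 mm (not to be used), the one at the far left; m, 0.005 = down.
- tube_rack: White tube rack 110 x 58 x 32 mm holding capped tubes (44 mm to their tops); stands close beside the centrifuge on its right. A bystander; origin at the centre of its underside.
- slide_box: Grey closed slide box 102 x 82 x 35 mm, close beside the centrifuge on its left. A bystander; origin at the centre of its underside.
- pen_pot: Amber pot, 76 mm across, 95 mm high, pens up to 152 mm. A bystander; origin at the centre of its underside.
- reagent_bottle: Amber bottle, 68 mm across, 140 mm high, white cap. A bystander; origin at the centre of its underside.
- petri_stack: Stack of three dishes, 90 mm across, 48 mm high. A bystander; origin at the centre of its underside.
- marker: Marker pen lying on the bench just in front of the centrifuge, 130 mm long, 16 mm thick, along its own x. A bystander; origin at the centre of its underside.
- pipette: Micropipette lying on the bench, 240 mm long, 30 mm high, along its own x. A bystander; origin at the centre of its underside.

How it is judged:
On the way, in this order (a step that is already met when the one before it is completed fails the run):
1. the mains rocker is on, with the lid still open (value of joint rocker above 0.33 rad and value of joint lid above 0.6 rad), for 0.1 s.
2. the lid is shut, with the mains on (value of joint rocker above 0.33 rad and value of joint lid below 0.03 rad), for 0.2 s.
3. the short-spin key is held down, with the lid shut and the mains on (all of step 2 and value of joint spin_key above 0.0035 m), for 0.3 s.
At the end, for the whole second after the job is handed in: The rocker is on (beyond 0.33 of 0.4 rad), the lid is shut (within 0.03 rad), and the fingers hold the short-spin key down (more than 3.5 of its 5 mm, with more than 1.5 N) through the last second (all of step 3 and contact force between the fingers and spin_key above 1.5 N); the arm keeps its last pose, push and grip.
It fails at once if the start key or a setting key is pressed (more than 2.5 mm) (value of joint any of start_key, set_a, set_b above 0.0025 m).
It fails at once if the short-spin key is pressed (more than 2.5 mm) while the lid is not shut (value of joint spin_key above 0.0025 m and value of joint lid above 0.06 rad).
It fails at once if a bystander is lifted or moved more than 25 mm (distance of any of tube_rack, slide_box, pen_pot, reagent_bottle, petri_stack, marker, pipette from where it was at the start of the episode above 0.025 m).
It also fails if it takes over 50 s, if anything falls off the work surface, if the arm or the gripper's body presses on something with over 40 N, if the wrist force passes 120 N, or if a joint passes its speed limit or range.

## Robot

A 6-joint arm with a two-finger parallel gripper is mounted at the origin on the work surface. World frame = base frame: x ahead of the robot, y to its left, z up, the work surface at z = 0. Lengths are in m, angles in rad, forces in N, time in s.
With the tool pointing down it reaches from about 0.25 to 0.725 m from the base axis. Payload 4 kg.
Tool frame: the origin (TCP) lies at the very end of the fingers, on their centre line; the grasp point (between the pads) lies 19 mm behind it; x points along the fingers, y is the direction in which the jaws open and shut, and the axes are right-handed (so a half turn about x gives the same grasp; the last joint's range is limited). The gripper opens to 85 mm and grips with 20 to 120 N. Pads are 22 mm wide; open, the fingers measure 114 mm over their backs; the gripper's body (76 mm by 85 mm) begins 54 mm behind the grasp point. The pads swing forward as they close: fully open they stand 13 mm farther back than shut.
Start: joints at [-1.249, 0.241, 0.005, 1.335, 0, 1.571], TCP at [0.158, -0.474, 0.231] pointing down, gripper open.
Joint ranges: [-2.72, 2.72], [-1.05, 1.87], [-1.09, 1.28], [-1.99, 2.15], [-1.42, 1.44], [-3.14, 3.14]. Speed limits (rad/s): [2.79, 2.79, 3.14, 3.14, 3.14, 3.14].

## Interface

Orientations are given as a unit quaternion [x, y, z, w].
In Python, from workcell import get_obs, camera, job_done gives the robot as it stands. The module is installed in compiled form; this text tells all that it offers.
- The arm moves only by the tool arm_command, never from a script. Its argument "motion" is a list of rows, each an object of numbers: "x", "y", "z": the shift along the tool's x, y, z in m; "roll": the turn about the tool's x in rad; "fingers": the opening, from 0 (shut) to 1 (fully open). A call has 1 to 20 rows; each row shifts and turns the pose as measured when the row begins, along the tool's axes as they then stand; what a row does not reach is not made up. A row lasts 1/12 s, in which the tool goes at most 41.7 mm and 7.16 degrees, less where a joint would pass 70% of its speed; a pose out of reach is approached as far as the arm can. A call is refused whole if a number of a shift passes 0.0417 or a number of a turn 0.125, either way. A call with a gripper value outside its range is refused whole. The fingers move at their own pace and stop on an object; the grip force is fixed at half the most. Time passes only in rows, so rows that do not move let the fingers close. It gives the time, the measured TCP pose, the force and the opening at its end, in the units of the state.
- get_obs(): the state, without advancing time (a new reading comes with each control period).
- camera(name): name is "side" or "top"; returns a dict with "frame" (480x640x3 uint8, red, green, blue), "intrinsics" (3x3 intrinsics, pixels), "rvec" (rotation vector, rad) and "tvec" (3), from world to camera coordinates, as OpenCV has them. Camera axes: x right, y down, z forward; pixel columns grow to the right and rows downward; lengths in m; the calibration is good to about 2 mm. A picture is of the moment at which its call begins. There is no depth.
- job_done(): hands the job in, once; it reports no verdict.
The state is a dict: "clock": time; "joint_pos": joint angles; "joint_vel": joint speeds; "tau": joint torques, N m; "eef_pos": TCP position; "tool_rot": TCP orientation; "ft_force": force on the tool from outside, world axes, zero at the start; "ft_torque": the same for the moment, N m; "grip_width": finger opening in m.
Only numpy, scipy, OpenCV 4.12 (cv2) and the standard library are available. Lean on these libraries where they do the work, as an engineer would, in place of code of your own. Each camera call takes 0.05 s, during which the arm holds its last target.

## Working session

There is one attempt and no reset: what is moved stays moved. The work goes in short steps, Python scripts to look and compute and a tool call to move; the robot and the scene stay as the last step left them, time stands still between calls to the robot, and variables do not carry over. Pictures are saved under pics/ and viewed, and the job is handed in when it is done.

Besides the shell and the picture viewer there is one more tool, called by a JSON object that holds its "api" and its "payload". arm_command: Moves the arm, as the interface text tells. Its arguments: {"type":"object","properties":{"motion":{"type":"array","items":{"type":"object","properties":{"x":{"type":"number"},"y":{"type":"number"},"z":{"type":"number"},"roll":{"type":"number"},"fingers":{"type":"number"}}}}},"required":["motion"]}

```bash
mkdir -p pics
cat > h.py <<'E'
import numpy as np, cv2
from workcell import get_obs, camera
def cam(n):
    c=camera(n); K=np.array(c["intrinsics"]);R=cv2.Rodrigues(np.array(c["rvec"],float))[0];t=np.array(c["tvec"],float).ravel()
    return c["frame"],K,R,t
def ray(K,R,t,u,v):
    d=R.T@np.linalg.inv(K)@np.array([u,v,1.0]); return -R.T@t,d/np.linalg.norm(d)
def plane(K,R,t,u,v,z):
    o,d=ray(K,R,t,u,v); return o+d*(z-o[2])/d[2]
def proj(K,R,t,p):
    q=K@(R@np.array(p)+t); return q[:2]/q[2]
E
python3 - <<'E'
from h import *
print(get_obs())
for n in("side","top"):
    f,K,R,t=cam(n); cv2.imwrite(f"pics/{n}0.png",f[:,:,::-1]); print(n,K,-R.T@t,R[2])
    np.savez(f"{n}0.npz",f=f,K=K,R=R,t=t)
E
```

```text
{'clock': 0.0, 'joint_pos': array([-1.24902940e+00,  2.41420894e-01,  3.71137905e-03,  1.33521728e+00,
        2.05620552e-06,  1.57077706e+00]), 'joint_vel': array([-1.51698317e-04,  1.93475368e-04,  2.41935118e-03,  1.51946986e-04,
        8.67334030e-05,  1.10200786e-03]), 'tau': array([ 1.10022070e-04, -3.72319758e+01,  2.52406186e+01,  1.67542370e-02,
       -1.35186955e-06, -1.64806596e-05]), 'eef_pos': array([ 0.15791801, -0.4737262 ,  0.23040412]), 'tool_rot': array([-0.69785388, -0.11402195,  0.69809376, -0.1125347 ]), 'ft_force': array([-0.55607629,  0.93870331,  0.36497277]), 'ft_torque': array([ 0.05088582, -0.01624069, -0.01738842]), 'grip_width': 0.0854875893350058}
side [[608.71752366   0.         334.82317469]
 [  0.         608.71752366 243.66690157]
 [  0.           0.           1.        ]] [ 0.164301   -1.06307742  1.46106684] [ 0.21778633  0.60495948 -0.76589369]
top [[434.84006443   0.         317.09823119]
 [  0.         434.84006443 237.8215283 ]
 [  0.           0.           1.        ]] [0.48531154 0.0078475  1.13037817] [ 0.08005603  0.00166761 -0.99678897]
```

View pics/side0.png

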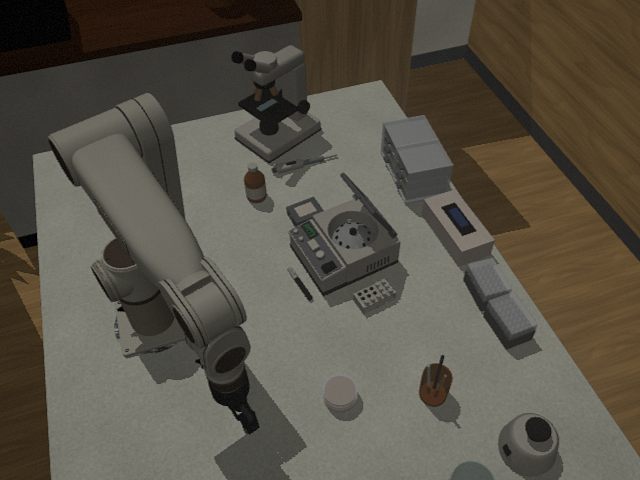

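View pics/top0.png

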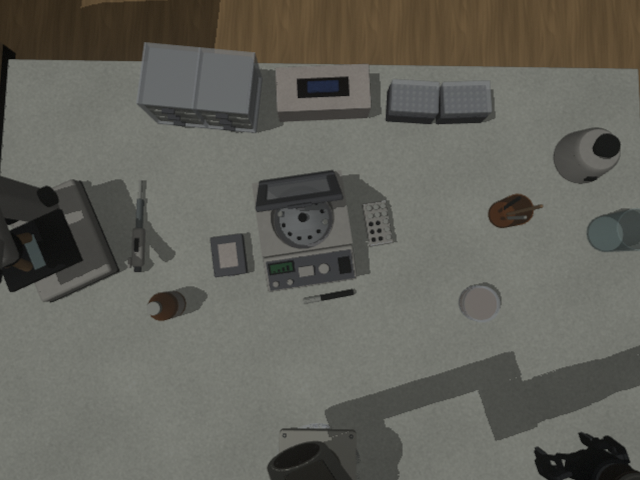

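Run:
```python
from h import *
for n,(a,b,c,d) in dict(side=(280,170,410,310),top=(250,165,400,305)).items():
    f=np.load(f"{n}0.npz")["f"][b:d,a:c,::-1]
    f=np.clip(f.astype(float)*1.6,0,255).astype(np.uint8)
    cv2.imwrite(f"pics/{n}0c.png",cv2.resize(f,None,fx=4,fy=4,interpolation=cv2.INTER_CUBIC))
```

```text
(no output)
```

View pics/side0c.png

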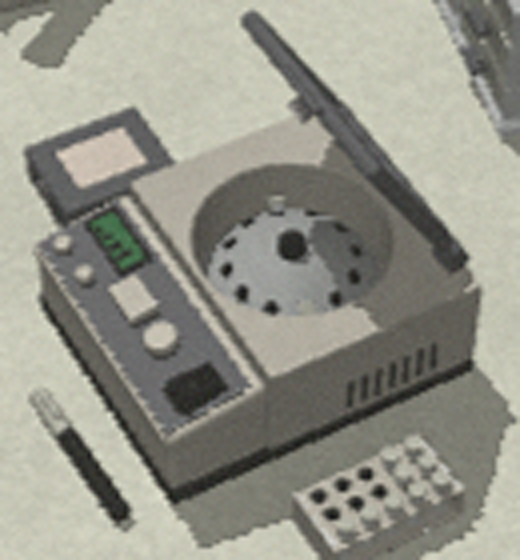

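View pics/top0c.png

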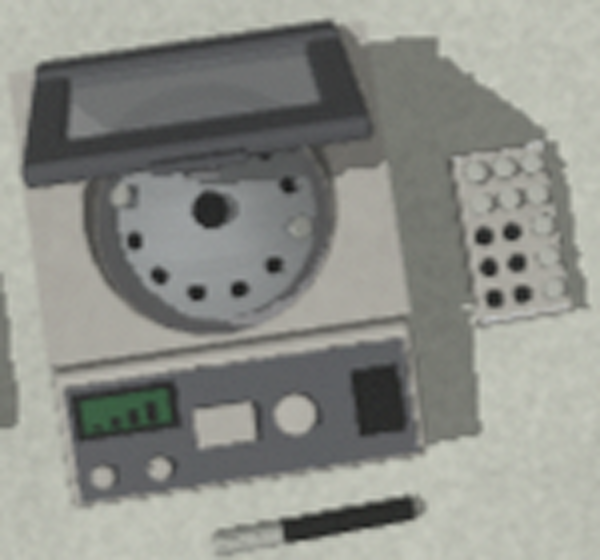

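```bash
cat >> h.py <<'E'
def tri(A,B,a,b):
    o1,d1=ray(*A,*a);o2,d2=ray(*B,*b)
    s=np.linalg.lstsq(np.c_[d1,-d2],o2-o1,rcond=None)[0]
    p,q=o1+s[0]*d1,o2+s[1]*d2
    return (p+q)/2,np.linalg.norm(p-q)
E
python3 - <<'E'
from h import *
D={n:np.load(f"{n}0.npz") for n in("side","top")}
cent={}
seeds=dict(top=dict(start=(306,271),spin=(323.5,268.5),rocker=(345,265)),side=dict(start=(313,244),spin=(320,254),rocker=(328.5,267)))
for n in D:
    g=cv2.cvtColor(D[n]["f"],cv2.COLOR_RGB2GRAY); 
    G=cv2.resize(g,None,fx=4,fy=4,interpolation=cv2.INTER_CUBIC)
    for k,(u,v) in seeds[n].items():
        val=G[int(v*4)+2,int(u*4)+2]
        m=(G>118) if k!="rocker" else (G<42)
        _,l,st,c=cv2.connectedComponentsWithStats(m.astype(np.uint8),connectivity=4)
        i=l[int(v*4)+2,int(u*4)+2]
        cent[n,k]=(c[i]-1.5)/4
        print(n,k,val,i,st[i]/4,cent[n,k])
T=[D["top"][k] for k in"KRt"];S=[D["side"][k] for k in"KRt"]
for k in("start","spin","rocker"):
    print(k,tri(T,S,cent["top",k],cent["side",k]))
E
```

```text
side start 115 0 [0.0000000e+00 0.0000000e+00 6.4000000e+02 4.8000000e+02 8.5651025e+05] [332.78569466 206.20597918]
side spin 120 42 [316.5  251.5    6.75   5.25 103.25] [319.43553269 253.55054479]
side rocker 32 249 [321.   260.75  16.    13.25 479.5 ] [328.25716893 266.81152242]
top start 107 0 [0.00000000e+00 0.00000000e+00 6.40000000e+02 4.80000000e+02
 1.02061675e+06] [319.28675477 231.26329848]
top spin 110 0 [0.00000000e+00 0.00000000e+00 6.40000000e+02 4.80000000e+02
 1.02061675e+06] [319.28675477 231.26329848]
top rocker 28 108 [337.75 256.    13.75  18.   781.75] [344.16905181 264.61244803]
start (array([0.55639741, 0.00800267, 0.26303569]), np.float64(0.024229603298103666))
spin (array([0.54623149, 0.01221711, 0.06760555]), np.float64(0.08241710622683834))
rocker (array([ 0.50635942, -0.05612317,  0.09185906]), np.float64(0.0015615876266593532))
```

Run:
```python
from h import *
D={n:np.load(f"{n}0.npz") for n in("side","top")}
cent={}
seeds=dict(top=dict(start=(306,271),spin=(323.5,268.5),seta=(290,282),setb=(275.5,284)),side=dict(start=(313,244),spin=(320,254),seta=(301,238),setb=(295.5,230.7)))
for n in D:
    g=cv2.cvtColor(D[n]["f"],cv2.COLOR_RGB2GRAY); 
    G=cv2.resize(g,None,fx=4,fy=4,interpolation=cv2.INTER_CUBIC)
    for k,(u,v) in seeds[n].items():
      for th in (84,90,97,104):
        _,l,st,c=cv2.connectedComponentsWithStats((G>th).astype(np.uint8),connectivity=4)
        i=l[int(v*4)+2,int(u*4)+2]
        if i and st[i][4]<2000:
            cent.setdefault((n,k),(c[i]-1.5)/4)
            print(n,k,th,st[i]/4,(c[i]-1.5)/4)
T=[D["top"][k] for k in"KRt"];S=[D["side"][k] for k in"KRt"]
for k in("start","spin","seta","setb"):
    if ("top",k) in cent and ("side",k) in cent:print(k,tri(T,S,cent["top",k],cent["side",k]), plane(*T,*cent["top",k],0.1015),plane(*S,*cent["side",k],0.1015))
```

```text
side start 84 [307.   238.5   12.75  11.5  318.25] [312.77425373 243.69118225]
side start 90 [307.25 238.75  12.25  11.25 300.  ] [312.76541667 243.69791667]
side start 97 [307.5  238.75  11.75  11.   280.5 ] [312.77205882 243.69385027]
side start 104 [307.5  239.    11.75  10.5  260.25] [312.77533622 243.69728626]
side spin 84 [315.75 250.25   8.5    7.   185.25] [319.55280027 253.31831984]
side spin 90 [316.   250.25   8.25   7.   172.5 ] [319.51847826 253.35      ]
side spin 97 [316.   250.5    8.     6.5  157.75] [319.52595087 253.34568146]
side spin 104 [316.25 250.75   7.5    6.25 142.75] [319.51641856 253.39776708]
side seta 84 [298.5  236.     4.75   4.    50.  ] [300.4175  237.47375]
side seta 90 [298.75 236.25   4.25   3.5   42.25] [300.42825444 237.48446746]
side seta 97 [299.   236.5    3.75   3.    33.5 ] [300.44216418 237.51679104]
side seta 104 [299.25 236.75   3.25   2.5   24.75] [300.45328283 237.51388889]
side setb 90 [293.5  228.75   4.25   3.5   44.75] [295.04818436 229.9825419 ]
side setb 97 [293.75 229.     3.75   3.    36.5 ] [295.1010274 230.       ]
side setb
[... 1078 characters left out ...]
b 104 [274.   282.75   3.25   3.25  33.  ] [275.04924242 283.91666667]
start (array([0.49026422, 0.03526226, 0.09805323]), np.float64(0.0017690016434036729)) [0.48940397 0.03542626 0.1015    ] [0.49028349 0.03222634 0.1015    ]
spin (array([ 0.49699917, -0.00631058,  0.09883992]), np.float64(0.0019727738095375426)) [ 0.49602591 -0.00599361  0.1015    ] [ 0.49729639 -0.00864408  0.1015    ]
seta (array([0.46399375, 0.07332775, 0.09441679]), np.float64(0.002349126767177555)) [0.46302672 0.07323311 0.1015    ] [0.4635439 0.0670486 0.1015   ]
setb (array([0.45819666, 0.10733941, 0.09370213]), np.float64(0.0018030219117300824)) [0.45754826 0.10686753 0.1015    ] [0.45736261 0.10035032 0.1015    ]
```

Run:
```python
from h import *
D={n:np.load(f"{n}0.npz") for n in("side","top")}
T=[D["top"][k] for k in"KRt"];S=[D["side"][k] for k in"KRt"]
L,e1=tri(T,S,(255.7,210),(341.5,174)); Rr,e2=tri(T,S,(343.3,198),(396.2,236.5))
print(L,e1,Rr,e2,np.linalg.norm(L-Rr),(L+Rr)/2)
yaw=0.17;f=np.array([np.cos(yaw),np.sin(yaw)]);l=np.array([-f[1],f[0]])
# front console base corners, top view: crop(80,505),(425,452)
for uv,z in (((80,505),.079),((425,452),.079),((410,335),.103),((52,365),.106)):
    p=plane(*T,250+uv[0]/4-.4,165+uv[1]/4-.4,z);print(p)
d=(Rr-L)[:2];print("yaw",np.arctan2(d[0],-d[1]))
spin=np.array([.4965,-.0065]);M=((L+Rr)/2)[:2]
print("mid rel spin in machine axes",(M-spin)@f,(M-spin)@l)
```

```text
[0.61330497 0.13527346 0.24831465] 0.003964510503513943 [ 0.68264883 -0.05675239  0.14973745] 0.054670937395383416 0.22671559037828118 [0.6479769  0.03926053 0.19902605]
[0.44026973 0.12178732 0.079     ]
[ 0.47506338 -0.08512616  0.079     ]
[ 0.54407412 -0.073597    0.103     ]
[0.52307068 0.13728921 0.106     ]
yaw 0.34654434993127436
mid rel spin in machine axes 0.15703520074211566 0.019473666917448493
```

Run:
```python
from h import *
D={n:np.load(f"{n}0.npz") for n in("side","top")}
T=[D["top"][k] for k in"KRt"];S=[D["side"][k] for k in"KRt"]
yaw=0.165;f=np.array([np.cos(yaw),np.sin(yaw),0]);l=np.array([-f[1],f[0],0])
L,_=tri(T,S,(255.7,210),(341.5,174));P=L-.18*l
print(P,[(proj(*T,P)-[250,165])*4,(proj(*S,P)-[280,170])*4])
# machine centre guess: front edge middle + 130 mm
A=plane(*T,269.6,290.85,.079);B=plane(*T,355.85,277.6,.079);d=B-A;print(np.linalg.norm(d),np.arctan2(d[0],-d[1]))
C=(A+B)/2+.13*f;C[2]=0;print("C",C,"L rel",(L-C)@f,(L-C)@l)
for s in((.4965,-.0065,0),(.5055,-.0556,0)):
    v=np.array(s)-C;print(v@f,v@l)
for n,Q in(("hl",(121,90,106)),("hr",(121,-90,106)),("c",(-130,-110,0)),("c2",(130,-110,100))):
    X=C+f*Q[0]/1e3+l*Q[1]/1e3+np.array([0,0,Q[2]/1e3]);print(n,(proj(*T,X)-[250,165])*4,(proj(*S,X)-[280,170])*4)
```

```text
[ 0.64287039 -0.04228185  0.24831465] [array([371.56165521, 124.20284963]), array([373.87218335, 177.1915989 ])]
0.20981845774172792 0.16659698109196505
C [0.58590094 0.03968338 0.        ] L rel 0.04273273400795546 0.08979062725973441
-0.09577245542883901 -0.03087182366023719
-0.09495947968235455 -0.08078323588665719
hl [38.89599372 82.53978906] [329.34850822 116.55036392]
hr [337.06463518  38.07336227] [455.04016855 271.01660085]
c [420.42507858 448.11994927] [168.4663833  510.54034811]
c2 [367.23947985  20.85317694] [479.58050247 289.99429552]
```

```bash
cat >> h.py <<'E'
from scipy.spatial.transform import Rotation as Ro
C=np.array([.586,.0397,0]);yaw=.166
f=np.array([np.cos(yaw),np.sin(yaw),0]);l=np.array([-f[1],f[0],0])
def mach(x,y,z): return C+f*x/1e3+l*y/1e3+np.array([0,0,z/1e3])
def st():
    o=get_obs();A=Ro.from_quat(o["tool_rot"]).as_matrix();return o,A
def to(P):
    o,A=st();print("tcp",o["eef_pos"].round(4),"F",o["ft_force"].round(2),"g",round(o["grip_width"],4),"t",o["clock"]);d=A.T@(np.array(P)-o["eef_pos"]);print("target",np.round(P,4),"tool shift mm",(d*1e3).round(1))
E
python3 - <<'E'
from h import *
o,A=st();print(A.round(3)); print("f,l in tool",A.T@f,A.T@l)
to(mach(-108,-81,200))
E
```

```text
[[-0.001  0.316 -0.949]
 [ 0.002 -0.949 -0.316]
 [-1.    -0.002  0.   ]]
f,l in tool [-3.18906224e-04  1.55167732e-01 -9.87888087e-01] [ 0.00182252 -0.98788641 -0.15516806]
tcp [ 0.1579 -0.4738  0.2305] F [-0.08 -0.83 -0.49] g 0.0852 t 0.1
target [ 0.4929 -0.058   0.2   ] tool shift mm [  31.  -288.5 -449.2]
```

{"api": "arm_command", "payload": {"motion": [{"roll": 0.08,"fingers": 0},{"roll": 0.078,"fingers": 0},{"fingers": 0}]}}

```text
schema error: expected keys x, y, z, roll, fingers
```

Run:
```python
from h import *
o,A=st();print("f,l in tool",A.T@f,A.T@l)
to(mach(-109,-81,170))
```

```text
f,l in tool [-3.18906224e-04  1.55167732e-01 -9.87888087e-01] [ 0.00182252 -0.98788641 -0.15516806]
tcp [ 0.1579 -0.4738  0.2305] F [-0.08 -0.83 -0.49] g 0.0852 t 0.1
target [ 0.4919 -0.0582  0.17  ] tool shift mm [  61.  -288.6 -448.2]
```

{"api": "arm_command", "payload": {"motion": [{"x": 0,"y": 0,"z": 0,"roll": 0.08,"fingers": 0},{"x": 0,"y": 0,"z": 0,"roll": 0.08,"fingers": 0},{"x": 0,"y": 0,"z": 0,"roll": 0,"fingers": 0}]}}

```text
clock: 0.35
eef_pos: [0.1576, -0.4727, 0.2289]
tool_rot: [-0.704, -0.057, 0.705, -0.053]
ft_force: [-0.3, 0.0, 0.2]
grip_width: 0.0513
```

Run:
```python
from h import *
o,A=st();print("f,l in tool",A.T@f,A.T@l)
to(mach(-109,-81,170))
```

```text
f,l in tool [-8.94168467e-04 -1.07867288e-02 -9.99941422e-01] [ 0.00566968 -0.9999258   0.01078149]
tcp [ 0.1576 -0.4727  0.2289] F [-0.26  0.    0.16] g 0.0513 t 0.35
target [ 0.4919 -0.0582  0.17  ] tool shift mm [  60.5 -357.5 -394.4]
```

{"api": "arm_command", "payload": {"motion": [{"x": 0,"y": -0.02,"z": -0.022,"roll": 0,"fingers": 0},{"x": 0,"y": -0.022,"z": -0.024,"roll": 0,"fingers": 0},{"x": 0,"y": -0.022,"z": -0.024,"roll": 0,"fingers": 0},{"x": 0,"y": -0.022,"z": -0.024,"roll": 0,"fingers": 0},{"x": 0,"y": -0.022,"z": -0.024,"roll": 0,"fingers": 0},{"x": 0,"y": -0.022,"z": -0.024,"roll": 0,"fingers": 0},{"x": 0,"y": -0.022,"z": -0.024,"roll": 0,"fingers": 0},{"x": 0,"y": -0.022,"z": -0.024,"roll": 0,"fingers": 0},{"x": 0,"y": -0.022,"z": -0.024,"roll": 0,"fingers": 0},{"x": 0,"y": -0.022,"z": -0.024,"roll": 0,"fingers": 0},{"x": 0,"y": -0.022,"z": -0.024,"roll": 0,"fingers": 0},{"x": 0,"y": -0.022,"z": -0.024,"roll": 0,"fingers": 0},{"x": 0,"y": -0.022,"z": -0.024,"roll": 0,"fingers": 0},{"x": 0,"y": -0.022,"z": -0.024,"roll": 0,"fingers": 0},{"x": 0,"y": 0,"z": 0,"roll": 0,"fingers": 0}]}}

```text
clock: 1.6
eef_pos: [0.4458, -0.0999, 0.2256]
tool_rot: [-0.703, -0.067, 0.706, -0.06]
ft_force: [0.4, 0.2, -0.9]
grip_width: -0.0001
```

Run:
```python
from h import *
o,A=st();print("f,l in tool",A.T@f,A.T@l)
to(mach(-109,-81,170))
```

```text
f,l in tool [-0.0031743   0.01345224 -0.99990448] [ 0.01013089 -0.99985777 -0.01348378]
tcp [ 0.4458 -0.0999  0.2256] F [ 0.38  0.23 -0.9 ] g -0.0001 t 1.6
target [ 0.4919 -0.0582  0.17  ] tool shift mm [ 55.7 -32.2 -53. ]
```

{"api": "arm_command", "payload": {"motion": [{"x": 0.018,"y": -0.011,"z": -0.018,"roll": 0,"fingers": 0},{"x": 0.018,"y": -0.011,"z": -0.018,"roll": 0,"fingers": 0},{"x": 0.018,"y": -0.01,"z": -0.017,"roll": 0,"fingers": 0},{"x": 0,"y": 0,"z": 0,"roll": 0,"fingers": 0},{"x": 0,"y": 0,"z": 0,"roll": 0,"fingers": 0}]}}

```text
clock: 2.02
eef_pos: [0.4938, -0.0554, 0.1695]
tool_rot: [-0.702, -0.071, 0.705, -0.066]
ft_force: [-0.1, 0.0, 0.5]
grip_width: 0.0001
```

Run:
```python
from h import *
to(mach(-109,-81,130))
for n,(a,b,c,d) in dict(side=(270,150,420,290),top=(250,165,400,305)).items():
    f,K,R,t=cam(n);f=f[b:d,a:c,::-1]
    f=np.clip(f.astype(float)*1.6,0,255).astype(np.uint8)
    cv2.imwrite(f"pics/{n}1c.png",cv2.resize(f,None,fx=4,fy=4,interpolation=cv2.INTER_CUBIC))
```

```text
tcp [ 0.4938 -0.0554  0.1695] F [-0.12  0.05  0.53] g 0.0001 t 2.0167
target [ 0.4919 -0.0582  0.13  ] tool shift mm [39.5  2.7  2.3]
```

View pics/side1c.png

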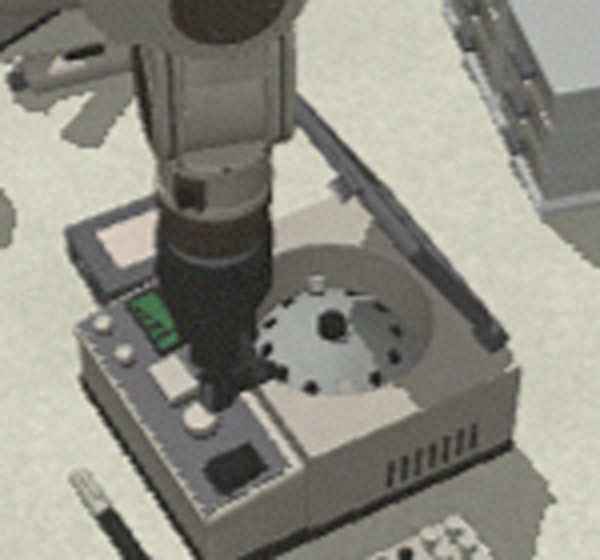

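View pics/top1c.png

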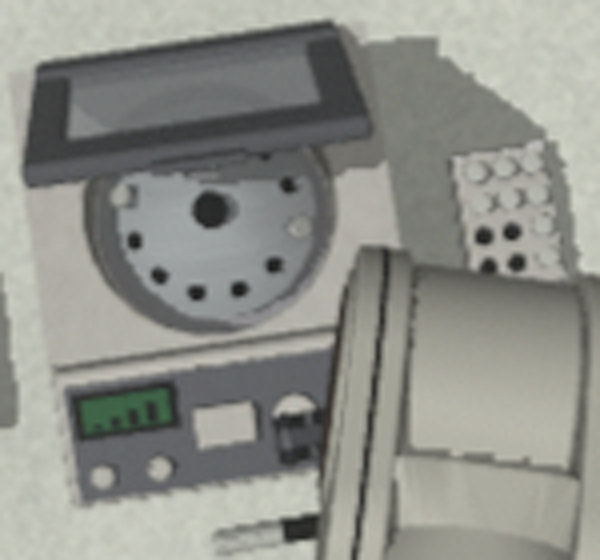

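Run:
```python
from h import *
D={n:np.load(f"{n}0.npz") for n in("side","top")}
T=[D["top"][k] for k in"KRt"];S=[D["side"][k] for k in"KRt"]
p=np.array([.4938,-.0554,.1695])
for q in(p,p+[0,0,.05],p+[0,0,.1],p+.05*l+[0,0,.05],p-.05*l+[0,0,.05]): print((proj(*S,q)-[270,150])*4,(proj(*T,q)-[250,165])*4)
```

```text
[213.57866223 401.91642941] [384.22527349 417.27451827]
[212.67125249 354.60010762] [390.53420132 416.52109073]
[211.72024244 305.01027427] [397.57548713 415.68020321]
[177.731546   305.84515386] [295.91781824 430.97338159]
[248.83204718 405.05897092] [485.03002596 402.08721471]
```

{"api": "arm_command", "payload": {"motion": [{"x": 0.025,"y": 0.0015,"z": 0.0015,"roll": 0,"fingers": 0},{"x": 0.025,"y": 0.0015,"z": 0.0015,"roll": 0,"fingers": 0},{"x": 0,"y": 0,"z": 0,"roll": 0,"fingers": 0},{"x": 0,"y": 0,"z": 0,"roll": 0,"fingers": 0}]}}

```text
clock: 2.45
eef_pos: [0.492, -0.0629, 0.1241]
tool_rot: [0.705, 0.069, -0.702, 0.065]
ft_force: [0.8, -0.5, 0.5]
grip_width: -0.0003
```

Run:
```python
from h import *
to(mach(-109,-81,97))
f,K,R,t=cam("side");a,b,c,d=290,210,390,300;f=f[b:d,a:c,::-1]
f=np.clip(f.astype(float)*1.6,0,255).astype(np.uint8)
cv2.imwrite("pics/side2c.png",cv2.resize(f,None,fx=6,fy=6,interpolation=cv2.INTER_CUBIC))
```

```text
tcp [ 0.492  -0.0629  0.1241] F [ 0.76 -0.52  0.46] g -0.0003 t 2.45
target [ 0.4919 -0.0582  0.097 ] tool shift mm [27.1 -4.5 -0.6]
```

View pics/side2c.png

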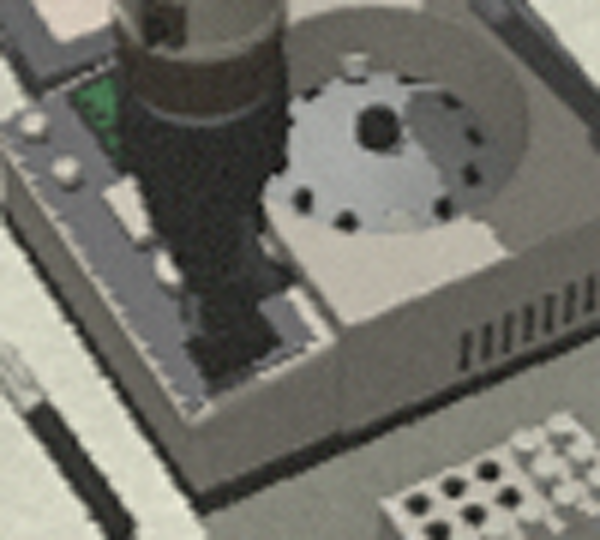

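{"api": "arm_command", "payload": {"motion": [{"x": 0.008,"y": -0.0045,"z": 0,"roll": 0,"fingers": 0},{"x": 0.005,"y": 0,"z": 0,"roll": 0,"fingers": 0},{"x": 0.003,"y": 0,"z": 0,"roll": 0,"fingers": 0},{"x": 0.003,"y": 0,"z": 0,"roll": 0,"fingers": 0}]}}

```text
clock: 2.83
eef_pos: [0.4941, -0.0592, 0.1092]
tool_rot: [0.709, 0.067, -0.699, 0.065]
ft_force: [-0.6, 1.1, -0.6]
grip_width: -0.0002
```

Run:
```python
from h import *
to(mach(-109,-81,97))
```

```text
tcp [ 0.4941 -0.0592  0.1092] F [-0.61  1.08 -0.57] g -0.0002 t 2.8333
target [ 0.4919 -0.0582  0.097 ] tool shift mm [12.1 -1.4  2.1]
```

{"api": "arm_command", "payload": {"motion": [{"x": 0.003,"y": -0.001,"z": 0.002,"roll": 0,"fingers": 0},{"x": 0.003,"y": 0,"z": 0,"roll": 0,"fingers": 0},{"x": 0.003,"y": 0,"z": 0,"roll": 0,"fingers": 0}]}}

```text
clock: 3.08
eef_pos: [0.4912, -0.0586, 0.1004]
tool_rot: [0.708, 0.067, -0.7, 0.066]
ft_force: [-8.9, -1.4, 13.0]
grip_width: -0.0
```

Run:
```python
from h import *
to(mach(-109,-81,97))
```

```text
tcp [ 0.4912 -0.0586  0.1004] F [-8.86 -1.45 13.02] g -0.0 t 3.0833
target [ 0.4919 -0.0582  0.097 ] tool shift mm [ 3.4 -0.3 -0.7]
```

{"api": "arm_command", "payload": {"motion": [{"x": 0.002,"y": 0,"z": 0.002,"roll": 0,"fingers": 0},{"x": 0.002,"y": 0,"z": 0,"roll": 0,"fingers": 0}]}}

```text
clock: 3.25
eef_pos: [0.4902, -0.0589, 0.0988]
tool_rot: [0.709, 0.067, -0.699, 0.066]
ft_force: [-8.8, 1.7, 22.8]
grip_width: 0.0001
```

Run:
```python
from h import *
to(mach(-109,-81,97))
```

```text
tcp [ 0.4902 -0.0589  0.0988] F [-8.83  1.69 22.77] g 0.0001 t 3.25
target [ 0.4919 -0.0582  0.097 ] tool shift mm [ 1.8 -0.4 -1.8]
```

{"api": "arm_command", "payload": {"motion": [{"x": 0.002,"y": 0,"z": 0.002,"roll": 0,"fingers": 0},{"x": 0.002,"y": 0,"z": 0,"roll": 0,"fingers": 0}]}}

```text
clock: 3.42
eef_pos: [0.4902, -0.0589, 0.0989]
tool_rot: [0.711, 0.067, -0.696, 0.066]
ft_force: [-7.2, -0.3, 14.1]
grip_width: 0.0001
```

Run:
```python
from h import *
to(mach(-109,-81,97))
```

```text
tcp [ 0.4902 -0.0589  0.0989] F [-7.21 -0.32 14.08] g 0.0001 t 3.4167
target [ 0.4919 -0.0582  0.097 ] tool shift mm [ 2.  -0.3 -1.8]
```

{"api": "arm_command", "payload": {"motion": [{"x": -0.02,"y": 0,"z": 0,"roll": 0,"fingers": 0},{"x": -0.03,"y": 0,"z": 0,"roll": 0,"fingers": 0},{"x": -0.03,"y": 0,"z": 0,"roll": 0,"fingers": 0},{"x": 0,"y": 0,"z": 0,"roll": 0,"fingers": 0}]}}

```text
clock: 3.75
eef_pos: [0.4867, -0.0587, 0.1806]
tool_rot: [0.71, 0.068, -0.698, 0.066]
ft_force: [0.9, -0.2, 1.2]
grip_width: 0.0001
```

Run:
```python
from h import *
to(mach(-109,-81,97))
g,K,R,t=cam("side");a,b,c,d=310,250,350,290
f0=np.load("side0.npz")["f"]
o=[]
for x in(f0,g):
    x=np.clip(x[b:d,a:c,::-1].astype(float)*2.5,0,255).astype(np.uint8)
    o.append(cv2.resize(x,None,fx=9,fy=9,interpolation=cv2.INTER_CUBIC))
cv2.imwrite("pics/side3c.png",np.hstack(o))
```

```text
tcp [ 0.4867 -0.0587  0.1806] F [ 0.9  -0.23  1.16] g 0.0001 t 3.75
target [ 0.4919 -0.0582  0.097 ] tool shift mm [83.7  0.6 -3.7]
```

View pics/side3c.png

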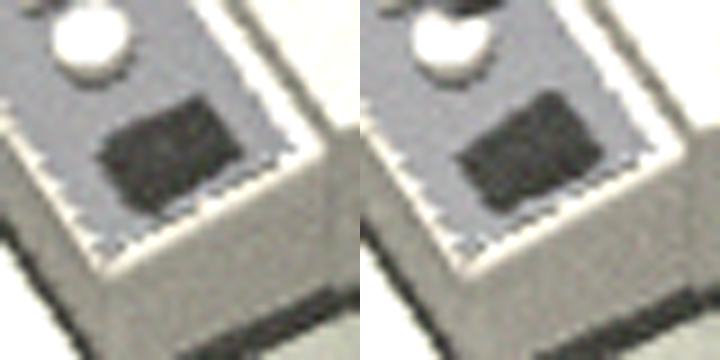

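Run:
```python
from h import *
to(mach(-117,-81,105))
```

```text
tcp [ 0.4856 -0.0586  0.1783] F [ 0.88 -0.12 -0.51] g 0.0003 t 3.8
target [ 0.484  -0.0595  0.105 ] tool shift mm [73.2  0.8  2.8]
```

{"api": "arm_command", "payload": {"motion": [{"x": 0.035,"y": 0.001,"z": 0.003,"roll": 0,"fingers": 0},{"x": 0.03,"y": 0,"z": 0,"roll": 0,"fingers": 0},{"x": 0.007,"y": 0,"z": 0,"roll": 0,"fingers": 0},{"x": 0.003,"y": 0,"z": 0,"roll": 0,"fingers": 0},{"x": 0.003,"y": 0,"z": 0,"roll": 0,"fingers": 0},{"x": 0.003,"y": 0,"z": 0,"roll": 0,"fingers": 0}]}}

```text
clock: 4.3
eef_pos: [0.4855, -0.0598, 0.0966]
tool_rot: [0.711, 0.068, -0.697, 0.066]
ft_force: [-10.5, 0.5, 33.8]
grip_width: 0.0002
```

Run:
```python
from h import *
to(mach(-117,-81,96))
```

```text
tcp [ 0.4855 -0.0598  0.0966] F [-10.54   0.54  33.8 ] g 0.0002 t 4.3
target [ 0.484  -0.0595  0.096 ] tool shift mm [ 0.5 -0.5  1.4]
```

{"api": "arm_command", "payload": {"motion": [{"x": -0.02,"y": 0,"z": 0,"roll": 0,"fingers": 0},{"x": -0.038,"y": 0,"z": 0,"roll": 0,"fingers": 0},{"x": -0.04,"y": 0,"z": 0,"roll": 0,"fingers": 0},{"x": -0.04,"y": 0,"z": 0,"roll": 0,"fingers": 0},{"x": -0.04,"y": 0,"z": 0,"roll": 0,"fingers": 0},{"x": -0.035,"y": 0,"z": 0,"roll": 0,"fingers": 0},{"x": 0,"y": 0,"z": 0,"roll": 0,"fingers": 0}]}}

```text
clock: 4.88
eef_pos: [0.4803, -0.0603, 0.323]
tool_rot: [0.711, 0.068, -0.697, 0.067]
ft_force: [1.4, -0.2, 0.5]
grip_width: -0.0001
```

Run:
```python
from h import *
to(mach(105,0,310))
```

```text
tcp [ 0.4803 -0.0603  0.323 ] F [ 1.37 -0.18  0.53] g -0.0001 t 4.8833
target [0.6896 0.0571 0.31  ] tool shift mm [  17.4  -75.6 -227.5]
```

{"api": "arm_command", "payload": {"motion": [{"x": 0,"y": -0.009,"z": -0.025,"roll": 0,"fingers": 0},{"x": 0,"y": -0.009,"z": -0.025,"roll": 0,"fingers": 0},{"x": 0,"y": -0.009,"z": -0.025,"roll": 0,"fingers": 0},{"x": 0,"y": -0.009,"z": -0.025,"roll": 0,"fingers": 0},{"x": 0,"y": -0.008,"z": -0.025,"roll": 0,"fingers": 0},{"x": 0,"y": -0.008,"z": -0.025,"roll": 0,"fingers": 0},{"x": 0,"y": -0.008,"z": -0.025,"roll": 0,"fingers": 0},{"x": 0,"y": -0.008,"z": -0.025,"roll": 0,"fingers": 0},{"x": 0,"y": -0.008,"z": -0.025,"roll": 0,"fingers": 0},{"x": 0,"y": 0,"z": 0,"roll": 0,"fingers": 0},{"x": 0,"y": 0,"z": 0,"roll": 0,"fingers": 0}]}}

```text
clock: 5.8
eef_pos: [0.6989, 0.0621, 0.34]
tool_rot: [0.718, 0.066, -0.689, 0.067]
ft_force: [-0.3, 0.7, 1.0]
grip_width: -0.0003
```

Run:
```python
from h import *
o,A=st();print(A[:,0])
to(mach(105,0,230))
f,K,R,t=cam("side");a,b,c,d=270,120,430,290;f=f[b:d,a:c,::-1]
f=np.clip(f.astype(float)*1.8,0,255).astype(np.uint8)
cv2.imwrite("pics/side4c.png",cv2.resize(f,None,fx=3.5,fy=3.5,interpolation=cv2.INTER_CUBIC))
```

```text
[ 0.04144129  0.00232782 -0.99913823]
tcp [0.6989 0.0621 0.34  ] F [-0.29  0.67  1.  ] g -0.0003 t 5.8
target [0.6896 0.0571 0.23  ] tool shift mm [109.5   2.7  14.6]
```

View pics/side4c.png

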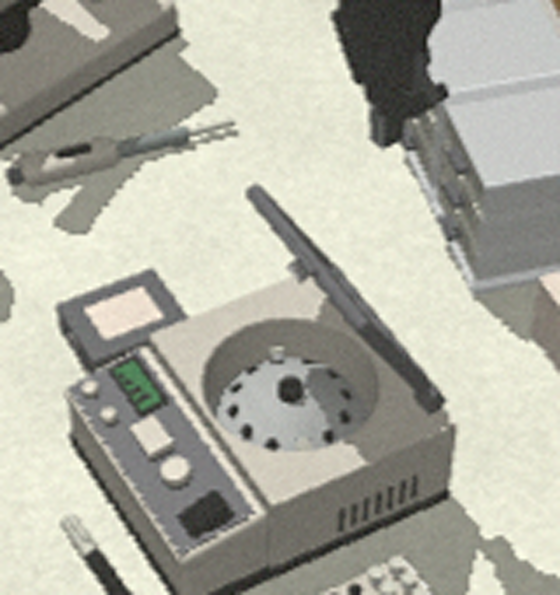

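{"api": "arm_command", "payload": {"motion": [{"x": 0.035,"y": 0.001,"z": 0.003,"roll": 0,"fingers": 0},{"x": 0.035,"y": 0.001,"z": 0.003,"roll": 0,"fingers": 0},{"x": 0.035,"y": 0,"z": 0.003,"roll": 0,"fingers": 0},{"x": 0,"y": 0,"z": 0,"roll": 0,"fingers": 0},{"x": 0,"y": 0,"z": 0,"roll": 0,"fingers": 0}]}}

```text
clock: 6.27
eef_pos: [0.6894, 0.0562, 0.2363]
tool_rot: [0.72, 0.065, -0.688, 0.066]
ft_force: [0.3, 0.0, 1.9]
grip_width: 0.0002
```

```bash
cat >> h.py <<'E'
def lidpt(a,r,h=14): return 121-r*np.cos(a)+h*np.sin(a),106+r*np.sin(a)+h*np.cos(a)
E
python3 - <<'E'
from h import *
o,A=st();print(A[:,0]);v=o["eef_pos"]-C;print("mach",v@f,v@l,v[2])
for a in(1.1,1.05,.9,.7,.5,.35,.2,.1,0): print(a,np.round(lidpt(a,150),1),np.round(lidpt(a,130),1))
to(mach(80,0,230))
E
```

```text
[ 0.0454973   0.00249511 -0.99896135]
mach 0.10466185504507414 -0.000769603860392097 0.2363429172239519
1.1 [ 65.4 246. ] [ 74.5 228.2]
1.05 [ 58.5 243.1] [ 68.5 225.7]
0.9 [ 38.7 232.2] [ 51.2 216.5]
0.7 [ 15.3 213.3] [ 30.6 200.5]
0.5 [ -3.9 190.2] [ 13.6 180.6]
0.35 [-15.1 170.6] [  3.7 163.7]
0.2 [-23.2 149.5] [ -3.6 145.5]
0.1 [-26.9 134.9] [ -7.  132.9]
0 [-29. 120.] [ -9. 120.]
tcp [0.6894 0.0562 0.2363] F [0.27 0.02 1.94] g 0.0002 t 6.2667
target [0.6649 0.0529 0.23  ] tool shift mm [ 5.2 -1.3 24.9]
```

{"api": "arm_command", "payload": {"motion": [{"x": 0,"y": 0,"z": 0.014,"roll": 0,"fingers": 0},{"x": 0,"y": 0,"z": 0.013,"roll": 0,"fingers": 0},{"x": 0.006,"y": 0,"z": 0.011,"roll": 0,"fingers": 0},{"x": 0.006,"y": 0,"z": 0.011,"roll": 0,"fingers": 0},{"x": 0,"y": 0,"z": 0,"roll": 0,"fingers": 0}]}}

```text
clock: 6.68
eef_pos: [0.6469, 0.0457, 0.241]
tool_rot: [0.73, 0.064, -0.678, 0.066]
ft_force: [0.7, -0.1, -0.5]
grip_width: 0.0
```

Run:
```python
from h import *
o,A=st();v=o["eef_pos"]-C;print("mach",v@f,v@l,v[2],o["ft_force"],A[:,0])
g,K,R,t=cam("side");a,b,c,d=270,120,430,290;g=g[b:d,a:c,::-1]
g=np.clip(g.astype(float)*1.8,0,255).astype(np.uint8)
cv2.imwrite("pics/side5c.png",cv2.resize(g,None,fx=3.5,fy=3.5,interpolation=cv2.INTER_CUBIC))
```

```text
mach 0.06109703223015457 -0.004144229926141874 0.2409763882337919 [ 0.70866471 -0.07326672 -0.52356113] [ 0.0730042   0.00448898 -0.99732153]
```

View pics/side5c.png

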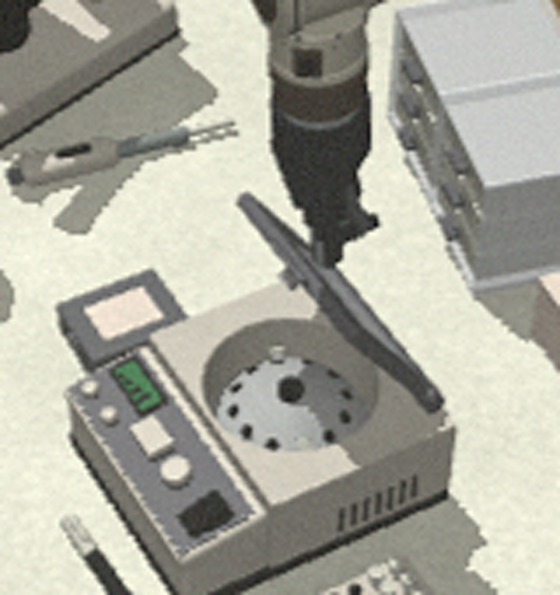

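```bash
cat >> h.py <<'E'
def lid(a=None,r=145,lead=0):
    o,A=st();v=o["eef_pos"]-C;x,y,z=v@f*1e3,v@l*1e3,v[2]*1e3
    dx,dz=121-(x-11),z-106
    rr=np.sqrt(max(dx*dx+dz*dz-196,1));print("mach",round(x,1),round(y,1),round(z,1),"F",o["ft_force"].round(1),"r",rr,"a",np.arctan2(dz,dx)-np.arctan(14/rr),"tilt",A[:,0].round(3),"t",o["clock"])
    if a is not None:
        X,Z=lidpt(a,r);to(mach(X+11,0,Z))
E
python3 - <<'E'
from h import *
lid(.7,147)
E
```

```text
mach 62.8 -4.2 242.7 F [0.9 0.4 0.6] r 152.54161268878272 a 1.0106976397914056 tilt [ 0.077  0.005 -0.997] t 6.7333
tcp [0.6487 0.0459 0.2427] F [0.89 0.37 0.6 ] g -0.0002 t 6.7333
target [0.6142 0.0444 0.2114] tool shift mm [28.5 -5.1 36.4]
```

{"api": "arm_command", "payload": {"motion": [{"x": 0.013,"y": -0.002,"z": 0.012,"roll": 0,"fingers": 0},{"x": 0.013,"y": -0.002,"z": 0.012,"roll": 0,"fingers": 0},{"x": 0.013,"y": -0.001,"z": 0.012,"roll": 0,"fingers": 0}]}}

```text
clock: 6.98
eef_pos: [0.627, 0.0447, 0.2159]
tool_rot: [0.741, 0.063, -0.665, 0.066]
ft_force: [0.9, 1.0, 2.3]
grip_width: 0.0
```

Run:
```python
from h import *
lid(.5,145)
```

```text
mach 41.3 -1.8 215.9 F [0.9 1.  2.3] r 141.78838159502095 a 0.7822742969901201 tilt [ 0.108  0.007 -0.994] t 6.9833
tcp [0.627  0.0447 0.2159] F [0.94 0.98 2.34] g 0.0 t 6.9833
target [0.5973 0.0416 0.1878] tool shift mm [24.7 -2.7 32.6]
```

{"api": "arm_command", "payload": {"motion": [{"x": 0.014,"y": -0.001,"z": 0.017,"roll": 0,"fingers": 0},{"x": 0.016,"y": -0.001,"z": 0.015,"roll": 0,"fingers": 0},{"x": 0.018,"y": 0,"z": 0.01,"roll": 0,"fingers": 0}]}}

```text
clock: 7.23
eef_pos: [0.6009, 0.04, 0.1761]
tool_rot: [0.751, 0.063, -0.655, 0.066]
ft_force: [0.4, 1.2, 2.7]
grip_width: -0.0002
```

Run:
```python
from h import *
lid(.2,145)
```

```text
mach 14.7 -2.2 176.1 F [0.4 1.2 2.7] r 135.899528815199 a 0.4360928550240847 tilt [ 0.135  0.009 -0.991] t 7.2333
tcp [0.6009 0.04   0.1761] F [0.4  1.18 2.67] g -0.0002 t 7.2333
target [0.5788 0.0385 0.1485] tool shift mm [24.3 -3.  25.5]
```

{"api": "arm_command", "payload": {"motion": [{"x": 0.014,"y": -0.001,"z": 0.017,"roll": 0,"fingers": 0},{"x": 0.018,"y": -0.001,"z": 0.015,"roll": 0,"fingers": 0},{"x": 0.018,"y": 0,"z": 0.008,"roll": 0,"fingers": 0}]}}

```text
clock: 7.48
eef_pos: [0.579, 0.0358, 0.1315]
tool_rot: [0.759, 0.063, -0.645, 0.066]
ft_force: [-1.8, 0.2, 1.6]
grip_width: -0.0002
```

Run:
```python
from h import *
lid(0,150)
```

```text
mach -7.5 -2.7 131.5 F [-1.8  0.2  1.6] r 141.1351325403549 a 0.08180749727837328 tilt [ 0.16   0.011 -0.987] t 7.4833
tcp [0.579  0.0358 0.1315] F [-1.82  0.22  1.64] g -0.0002 t 7.4833
target [0.5682 0.0367 0.12  ] tool shift mm [ 9.6 -3.1 12.1]
```

{"api": "arm_command", "payload": {"motion": [{"x": 0.01,"y": -0.001,"z": 0.012,"roll": 0,"fingers": 0},{"x": 0.006,"y": 0,"z": 0.002,"roll": 0,"fingers": 0},{"x": 0.004,"y": 0,"z": 0,"roll": 0,"fingers": 0}]}}

```text
clock: 7.73
eef_pos: [0.5737, 0.0349, 0.1212]
tool_rot: [0.763, 0.063, -0.64, 0.065]
ft_force: [-2.4, -0.7, 4.1]
grip_width: 0.0002
```

Run:
```python
from h import *
lid(0,150)
```

```text
mach -12.9 -2.8 121.2 F [-2.4 -0.7  4.1] r 145.00736117723923 a 0.008471654377934484 tilt [ 0.173  0.012 -0.985] t 7.7333
tcp [0.5737 0.0349 0.1212] F [-2.36 -0.68  4.15] g 0.0002 t 7.7333
target [0.5682 0.0367 0.12  ] tool shift mm [ 0.3 -2.9  5.2]
```

{"api": "arm_command", "payload": {"motion": [{"x": 0.005,"y": 0,"z": 0,"roll": 0,"fingers": 0},{"x": 0.005,"y": 0,"z": 0,"roll": 0,"fingers": 0},{"x": 0.005,"y": 0,"z": 0,"roll": 0,"fingers": 0}]}}

```text
clock: 7.98
eef_pos: [0.5828, 0.0354, 0.1207]
tool_rot: [0.768, 0.063, -0.634, 0.065]
ft_force: [0.6, 0.1, 0.4]
grip_width: -0.0001
```

Run:
```python
from h import *
lid(0,150)
```

```text
mach -3.8 -3.7 120.7 F [0.6 0.1 0.4] r 135.89200040029027 a 0.004789542833639748 tilt [ 0.188  0.014 -0.982] t 7.9833
tcp [0.5828 0.0354 0.1207] F [0.59 0.11 0.36] g -0.0001 t 7.9833
target [0.5682 0.0367 0.12  ] tool shift mm [-2.1 -3.9 14. ]
```

{"api": "arm_command", "payload": {"motion": [{"x": 0.005,"y": 0,"z": 0.012,"roll": 0,"fingers": 0},{"x": 0.008,"y": 0,"z": 0.002,"roll": 0,"fingers": 0},{"x": 0.008,"y": 0,"z": 0.002,"roll": 0,"fingers": 0}]}}

```text
clock: 8.23
eef_pos: [0.5882, 0.035, 0.1163]
tool_rot: [0.779, 0.064, -0.62, 0.065]
ft_force: [-43.5, -2.1, 63.3]
grip_width: 0.0001
```

Run:
```python
from h import *
lid(0,150)
```

```text
mach 1.4 -5.0 116.3 F [-43.5  -2.1  63.3] r 130.23565977229035 a -0.028427258392436053 tilt [ 0.222  0.019 -0.975] t 8.2333
tcp [0.5882 0.035  0.1163] F [-43.53  -2.15  63.27] g 0.0001 t 8.2333
target [0.5682 0.0367 0.12  ] tool shift mm [-8.  -5.2 18. ]
```

{"api": "arm_command", "payload": {"motion": [{"x": -0.02,"y": 0,"z": 0,"roll": 0,"fingers": 0},{"x": -0.035,"y": 0,"z": 0,"roll": 0,"fingers": 0},{"x": -0.035,"y": 0,"z": 0,"roll": 0,"fingers": 0},{"x": -0.03,"y": 0,"z": 0,"roll": 0,"fingers": 0},{"x": 0,"y": 0,"z": 0,"roll": 0,"fingers": 0}]}}

```text
clock: 8.65
eef_pos: [0.567, 0.0328, 0.2502]
tool_rot: [0.783, 0.063, -0.615, 0.065]
ft_force: [0.7, 0.1, 0.4]
grip_width: -0.0002
```

Run:
```python
from h import *
lid()
o=[]
for n,(a,b,c,d) in dict(side=(280,170,410,310),top=(250,165,400,305)).items():
    g,K,R,t=cam(n);g=g[b:d,a:c,::-1]
    g=np.clip(g.astype(float)*1.8,0,255).astype(np.uint8)
    o.append(cv2.resize(g,(400,400),interpolation=cv2.INTER_CUBIC))
cv2.imwrite("pics/s6.png",np.hstack(o))
```

```text
mach -19.9 -3.7 250.2 F [0.7 0.1 0.4] r 208.92663321244137 a 0.6924444280679489 tilt [ 0.235  0.019 -0.972] t 8.65
```

View pics/s6.png

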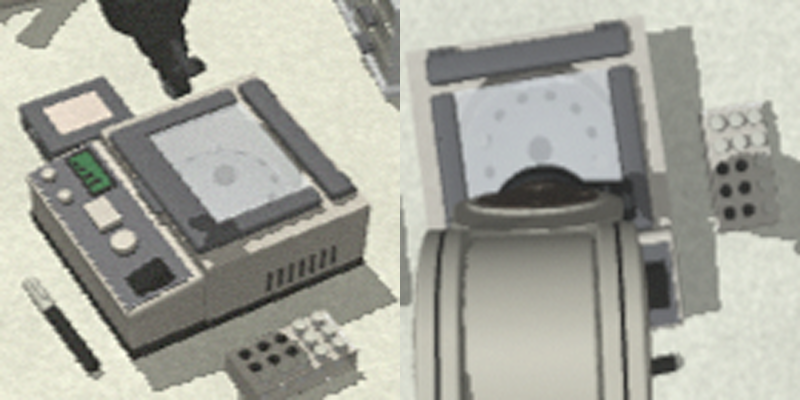

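Run:
```python
from h import *
o,A=st();print(A.round(3),A.T@l)
k=np.array([.4966,-.0082,.1015]);to(k-.04*A[:,0])
```

```text
[[ 0.228  0.179 -0.957]
 [ 0.018 -0.984 -0.18 ]
 [-0.973  0.023 -0.228]] [-0.01956056 -0.99962489 -0.01916939]
tcp [0.5656 0.0327 0.2449] F [ 0.55 -0.2  -0.74] g 0.0 t 8.75
target [ 0.4875 -0.0089  0.1404] tool shift mm [ 83.1  24.5 106. ]
```

{"api": "arm_command", "payload": {"motion": [{"x": 0.004,"y": 0.006,"z": 0.027,"roll": 0,"fingers": 0},{"x": 0.019,"y": 0.006,"z": 0.027,"roll": 0,"fingers": 0},{"x": 0.028,"y": 0.006,"z": 0.027,"roll": 0,"fingers": 0},{"x": 0.028,"y": 0.006,"z": 0.025,"roll": 0,"fingers": 0},{"x": 0,"y": 0,"z": 0,"roll": 0,"fingers": 0},{"x": 0,"y": 0,"z": 0,"roll": 0,"fingers": 0}]}}

```text
clock: 9.25
eef_pos: [0.4819, -0.009, 0.1358]
tool_rot: [0.778, 0.064, -0.622, 0.065]
ft_force: [1.4, 1.0, 1.0]
grip_width: -0.0001
```

Run:
```python
from h import *
o,A=st();print(A.round(3))
k=np.array([.4966,-.0082,.1015]);to(k-.025*A[:,0])
g,K,R,t=cam("side");a,b,c,d=280,190,380,280;g=g[b:d,a:c,::-1]
g=np.clip(g.astype(float)*1.8,0,255).astype(np.uint8)
cv2.imwrite("pics/s7.png",cv2.resize(g,None,fx=6,fy=6,interpolation=cv2.INTER_CUBIC))
```

```text
[[ 0.219  0.18  -0.959]
 [ 0.019 -0.983 -0.18 ]
 [-0.976  0.021 -0.218]]
tcp [ 0.4819 -0.009   0.1358] F [1.38 1.01 1.04] g -0.0001 t 9.25
target [ 0.4911 -0.0087  0.1259] tool shift mm [11.7  1.2 -6.8]
```

View pics/s7.png

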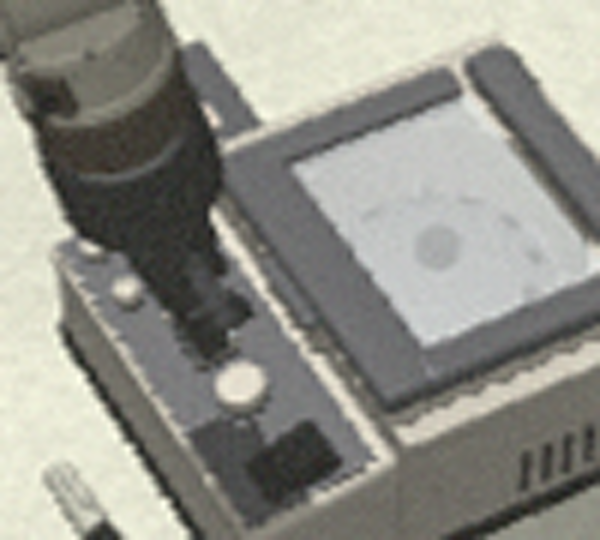

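{"api": "arm_command", "payload": {"motion": [{"x": 0.012,"y": 0.001,"z": -0.006,"roll": 0,"fingers": 0},{"x": 0.01,"y": 0,"z": 0,"roll": 0,"fingers": 0},{"x": 0,"y": 0,"z": 0,"roll": 0,"fingers": 0}]}}

```text
clock: 9.55
eef_pos: [0.4974, -0.0077, 0.1177]
tool_rot: [0.779, 0.064, -0.621, 0.065]
ft_force: [0.1, -0.3, 0.5]
grip_width: -0.0
```

Run:
```python
from h import *
k=np.array([.4966,-.0082,.1015]);to(k)
g,K,R,t=cam("side");print(proj(K,R,t,get_obs()["eef_pos"]));a,b,c,d=280,190,380,280;g=g[b:d,a:c,::-1]
g=np.clip(g.astype(float)*1.8,0,255).astype(np.uint8)
cv2.imwrite("pics/s8.png",cv2.resize(g,None,fx=6,fy=6,interpolation=cv2.INTER_CUBIC))
```

```text
tcp [ 0.4974 -0.0077  0.1177] F [ 0.07 -0.33  0.46] g -0.0 t 9.55
target [ 0.4966 -0.0082  0.1015] tool shift mm [15.6  0.   4.4]
[319.63214286 249.19340221]
```

View pics/s8.png

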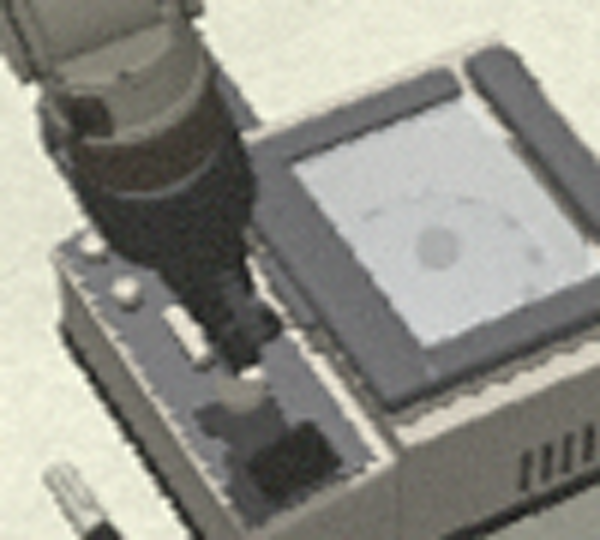

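{"api": "arm_command", "payload": {"motion": [{"x": 0.006,"y": 0,"z": 0.003,"roll": 0,"fingers": 0},{"x": 0.005,"y": 0,"z": 0.001,"roll": 0,"fingers": 0},{"x": 0.004,"y": 0,"z": 0,"roll": 0,"fingers": 0}]}}

```text
clock: 9.85
eef_pos: [0.5015, -0.0076, 0.1057]
tool_rot: [0.781, 0.065, -0.617, 0.066]
ft_force: [-0.4, -0.5, 0.8]
grip_width: 0.0
```

Run:
```python
from h import *
k=np.array([.4966,-.0082,.1015]);to(k)
```

```text
tcp [ 0.5015 -0.0076  0.1057] F [-0.4  -0.5   0.83] g 0.0 t 9.85
target [ 0.4966 -0.0082  0.1015] tool shift mm [ 2.9 -0.4  5.8]
```

{"api": "arm_command", "payload": {"motion": [{"x": 0,"y": 0,"z": 0.006,"roll": 0,"fingers": 0},{"x": 0.003,"y": 0,"z": 0.001,"roll": 0,"fingers": 0}]}}

```text
clock: 10.02
eef_pos: [0.4955, -0.0087, 0.1009]
tool_rot: [0.781, 0.065, -0.617, 0.066]
ft_force: [-2.1, 0.7, 2.5]
grip_width: 0.0002
```

Run:
```python
from h import *
k=np.array([.4966,-.0082,.1015]);to(k)
```

```text
tcp [ 0.4955 -0.0087  0.1009] F [-2.06  0.73  2.48] g 0.0002 t 10.0167
target [ 0.4966 -0.0082  0.1015] tool shift mm [-0.3 -0.3 -1.3]
```

Contact at the expected height. Pressing on.

{"api": "arm_command", "payload": {"motion": [{"x": 0.003,"y": 0,"z": 0,"roll": 0,"fingers": 0},{"x": 0.003,"y": 0,"z": 0,"roll": 0,"fingers": 0},{"x": 0.004,"y": 0,"z": 0,"roll": 0,"fingers": 0}]}}

```text
clock: 10.27
eef_pos: [0.4967, -0.0086, 0.0951]
tool_rot: [0.782, 0.065, -0.616, 0.066]
ft_force: [-35.6, -0.5, 68.0]
grip_width: -0.0001
```

Run:
```python
from h import *
k=np.array([.4966,-.0082,.0965]);to(k)
```

```text
tcp [ 0.4967 -0.0086  0.0951] F [-35.64  -0.45  67.97] g -0.0001 t 10.2667
target [ 0.4966 -0.0082  0.0965] tool shift mm [-1.3 -0.3 -0.3]
```

{"api": "arm_command", "payload": {"motion": [{"x": 0.001,"y": 0,"z": 0,"roll": 0,"fingers": 0}]}}

```text
clock: 10.35
eef_pos: [0.4962, -0.0086, 0.0966]
tool_rot: [0.782, 0.065, -0.616, 0.066]
ft_force: [-3.7, -0.5, 3.5]
grip_width: 0.0001
```

Run:
```python
from h import *
k=np.array([.4966,-.0082,.0965]);to(k)
g,K,R,t=cam("side");a,b,c,d=280,190,380,280;g=g[b:d,a:c,::-1]
g=np.clip(g.astype(float)*1.8,0,255).astype(np.uint8)
cv2.imwrite("pics/s9.png",cv2.resize(g,None,fx=6,fy=6,interpolation=cv2.INTER_CUBIC));to(k)
```

```text
tcp [ 0.4962 -0.0086  0.0966] F [-3.66 -0.53  3.55] g 0.0001 t 10.35
target [ 0.4966 -0.0082  0.0965] tool shift mm [ 0.2 -0.4 -0.4]
tcp [ 0.4965 -0.0086  0.0962] F [-8.7   0.62 15.42] g 0.0 t 10.4
target [ 0.4966 -0.0082  0.0965] tool shift mm [-0.2 -0.4 -0.3]
```

View pics/s9.png

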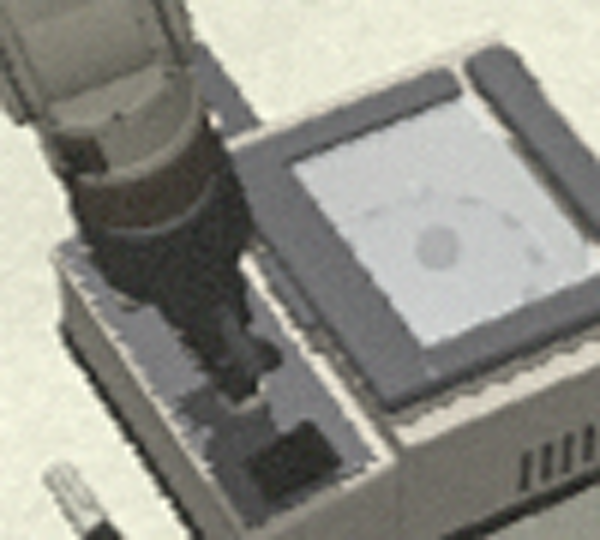

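Run:
```python
from h import *
for i in range(12):
    cam("side");o=get_obs();print(o["clock"],o["eef_pos"].round(4),o["ft_force"].round(1))
```

```text
10.45 [ 0.4965 -0.0086  0.0961] [-11.1  -0.3  19.3]
10.5 [ 0.4965 -0.0086  0.0961] [-10.6  -0.8  19.9]
10.55 [ 0.4965 -0.0086  0.0961] [-10.   -0.2  18.6]
10.6 [ 0.4965 -0.0086  0.0961] [-11.8  -0.1  19.6]
10.65 [ 0.4965 -0.0086  0.0961] [-10.    0.1  19.9]
10.7 [ 0.4965 -0.0086  0.0961] [-10.5   0.1  19.2]
10.75 [ 0.4965 -0.0086  0.0961] [-9.8 -0.3 19.4]
10.8 [ 0.4965 -0.0086  0.0961] [-10.3  -0.7  18.9]
10.85 [ 0.4965 -0.0086  0.0961] [-10.9  -0.1  19.2]
10.9 [ 0.4965 -0.0086  0.0961] [-11.    0.4  19.8]
10.95 [ 0.4965 -0.0086  0.0961] [-10.7  -0.3  19.8]
11.0 [ 0.4965 -0.0086  0.0961] [-10.9  -0.5  19.8]
```

```bash
python3 -c "
from workcell import job_done
print(job_done())"
```

```text
the job is handed in; nothing more can be done
None
```

I switched the rocker on, pushed the lid shut, and handed the job in at 11 s with the fingertips still holding the round short-spin key down. No verdict was reported.

- **Rocker:** I pressed it twice. Each press ended at a hard stop, near the height worked out for fully on. The side picture between the two presses showed the near half down.
- **Lid:** I pushed it from behind and followed it down. Two things were less tidy:
    - The tool tipped by about 13° from drift along the way.
    - The last push slid back towards the window and peaked at about 77 N at the wrist, under the 120 N limit. Pictures afterwards showed the lid shut.
- **Spin key:** Contact came at about 101 mm, where I had expected the key top, and the key then went down about 5 mm. The press briefly peaked at about 77 N. I eased it off, and for a moment the force fell to about 5 N before it settled at about 22 N. It stayed steady at 22 N for the last 0.55 s before hand-in, well over the 5 N needed to hold the key down.

In the last pictures the lid is shut and the rocker is on. The start key and setting keys were never approached, apart from the start key beside the spin key, where the fingers had about 9 mm of clearance by the sizes given. No bystander was touched as far as the pictures show, but I did not measure their positions again at the end.

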